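# Start the e-bike battery charger

### The arm

A 6-joint arm with a two-finger parallel gripper is mounted at the origin on the work surface. World frame = base frame: x ahead of the robot, y to its left, z up, the work surface at z = 0. Lengths are in m, angles in rad, forces in N, time in s.
With the tool pointing down it reaches from about 0.25 to 0.775 m from the base axis. Payload 4 kg.
Tool frame: the origin (TCP) lies where the fingers leave the gripper's body, on its centre line; the fingertips stand 97 mm ahead of it and the grasp point (between the pads) lies 78 mm ahead of it; z points along the fingers, y is the line along which they close (so a half turn about z gives the same grasp; the last joint's range is limited). The gripper opens to 94 mm and grips with 3 to 60 N. Pads are 16 mm wide; open, the fingers measure 119 mm over their backs; the gripper's body (75 mm by 177 mm) begins 78 mm behind the grasp point.
Start: joints at [-1.439, 0.087, 1.371, -0, 1.684, -0.103], TCP at [0.128, -0.535, 0.303] pointing down, gripper open.
Joint ranges: [-3.1, 3.1], [-0.76, 2.03], [0.27, 2.55], [-1.08, 4.22], [0.17, 2.65], [-2.57, 2.57]. Speed limits (rad/s): [2.79, 2.79, 3.14, 3.14, 3.14, 3.14].

### API

Orientations are given as [roll, pitch, yaw] about the fixed x, y, z axes, in that order (R = Rz(yaw) Ry(pitch) Rx(roll)).
In Python, from bench import robot, eyes gives the robot as it stands. The module is installed in compiled form; this text tells all that it offers.
- The arm moves only by the tool carry_out, never from a script. Its argument "deltas" is a list of rows, each an object of numbers: "dx", "dy", "dz": the shift along the tool's x, y, z each as a share of 0.02 m, from -1 to 1; "wx", "wy", "wz": the turn, a rotation vector about the tool's x, y, z each as a share of 0.12 rad, from -1 to 1; "gripper": the closure in counts, from 0 (fully open) to 255 (shut). In form: [{"dx": .., "dy": .., "dz": .., "wx": .., "wy": .., "wz": .., "gripper": ..}, ...]. A call has 1 to 20 rows; each row shifts and turns the commanded pose from where the row before left it, along the tool's axes as they then stand; what a row does not reach is not made up. A row lasts 1/12 s, in which the tool goes at most 41.7 mm and 7.16 degrees, less where a joint would pass 70% of its speed; a pose out of reach is approached as far as the arm can. A call with a number of a shift or a turn outside -1 to 1 is refused whole. A call with a gripper value outside its range is refused whole. The fingers move at their own pace and stop on an object; the grip force is fixed at half the most. Time passes only in rows, so rows that do not move let the fingers close. It gives the time, the measured TCP pose, the force, the opening and the grip force at its end, in the units of the state.
- robot.get_obs(): the state, without advancing time (a new reading comes with each control period).
- eyes.snapshot(name): name is "scene" or "top"; returns the picture (420x560x3 uint8, red, green, blue); there is no depth.
- eyes.get_calibration(name): a dict with "fovy" (degrees; the focal length in pixels is half the picture's height over the tangent of half this angle, whatever the lens; pixels are square), "cx", "cy" (the principal point, pixels), "k1" (the pictures are not rectified: a ray, as slopes to the right and down, at radius r is drawn at 1 + k1 r^2 times it, then the intrinsics apply), "R" (3x3) and "t" (3): a world point X has camera coordinates R X + t. Camera axes: x right, y down, z forward; pixel columns grow to the right and rows downward; lengths in m; the calibration is good to about 2 mm. A picture is of the moment at which its call begins. get_calibration takes no time and is no camera call.
- robot.close_job(): hands the job in; it is judged then, once.
The state is a dict: "time": time; "joint_positions": joint angles; "qvel": joint speeds; "joint_torque": joint torques, N m; "tool_pos": TCP position; "ee_rot": TCP orientation; "wrist_force": force on the tool from outside, world axes, zero at the start; "wrist_torque": the same for the moment, N m; "width": finger opening in m; "finger_force": force on a finger pad.
Only numpy, scipy, OpenCV 4.12 (cv2) and the standard library are available. Lean on these libraries where they do the work, as an engineer would, in place of code of your own. Each camera call takes 0.05 s, during which the arm holds its last target. There are 200 camera calls.

### The job

Start a charge of the bicycle battery on the bench charger by pressing its controls with the fingertips: first switch the charger on by pressing down the raised far half of its rocker switch, then push the square key all the way down so that it stays down, then press the large round button right down for a moment and let it spring back. Leave the small round button alone, and do not move or pick up the battery, bell, spray can or screwdriver.

Things in the scene. Friction and masses are not known exactly. Their poses are not given: they have to be found in the camera images.
- charger: Grey charger fixed to the bench, 400 mm wide (y). Origin on the bench; x points away from the robot (turned up to 0.35 rad), z up. Console: flat block 55 mm high, x -90 to +80 mm; beyond it a dock with the battery. On the console four black controls in one row along y, at x -35 mm, y +-40 and +-120 mm; which is where varies. All are pressed straight down.
- rocker_pad (a point): Point on the face of the rocker's far half (charger +x), 24 mm beyond its hinge; turns with it. Black rocker 72 mm long (x), 34 wide, shallow V face of two flat halves, hinged mid-way 15 mm above the console. Off: near half level, far half sloping up, this point 23 mm above the console. On: far half level, 15 mm above the console. Surround 82 x 44 mm, 6 high.
- rocker (a joint): Angle of the rocker, rad: 0 = off (far half raised), 0.34 = fully on (far half level). Stays where it is left; needs about 2 N at the pad point, up to 5 N nearer the hinge.
- key_top (a point): Centre of the top of the square black key, 32 x 32 mm, 22 mm above the console top when up and 14 mm when down. Surround 44 x 44 mm, 10 mm high. Its axes are those of the charger.
- key (a joint): Travel of the square key, m: 0 = up, 0.008 = fully down. No spring: it takes about 3 N (a little more when quick) and stays where it is left.
- start_top (a point): Centre of the top of the large round black button, 42 mm diameter, 22 mm above the console top when up. Round surround 58 mm across, 12 mm high.
- start (a joint): Travel of the large round button, m: 0 = up, 0.006 = fully down at 5 N; a spring brings it back up.
- small_top (a point): Centre of the top of the small round black button, 22 mm diameter, 22 mm above the console top; not to be pressed. Round surround 38 mm across.
- small (a joint): Travel of the small round button, m: 0 = up, 0.006 = down (4 N, sprung).
- battery_mid (a point): Centre of the black e-bike battery, 90 x 360 x 85 mm, lying loose in the dock with its length along the charger's y; its top is 105 mm above the bench.
- bell_mid (a point): Centre of a loose steel bicycle bell, a dome 54 mm across and 34 mm high, standing on the console behind the row of controls, about 48 mm beyond the charger's origin in x.
- can_mid (a point): Centre of a loose green spray can, 52 mm diameter, 110 mm high, standing on the bench beside the charger.
- driver_grip (a point): Middle of the handle of a loose screwdriver, lying on the bench beside the charger.

How it is judged:
By the outcome, as a careful person would: the job done as asked, in the order asked, and still so for the second after the job is handed in, with the robot touching nothing.
It also fails if it takes over 43 s, if anything falls off the work surface, if the arm or the gripper's body presses on something with over 40 N, if the wrist force passes 120 N, or if a joint passes its speed limit or range.

## Working session

There is one attempt and no reset: what is moved stays moved. The work goes in short steps, Python scripts to look and compute and a tool call to move; the robot and the scene stay as the last step left them, time stands still between calls to the robot, and variables do not carry over. Pictures are saved under pics/ and viewed, at most 10 in all, crops included, and the job is handed in when it is done.

Besides the shell and the picture viewer there is one more tool, called after "Emit:" in YAML: its name, and indented under it one key for each argument. carry_out: Moves the arm, as the interface text tells. Shift numbers are shares of 0.02 m and turn numbers shares of 0.12 rad, none past 1 either way. Its arguments: {"type":"object","properties":{"deltas":{"type":"array","items":{"type":"object","properties":{"dx":{"type":"number"},"dy":{"type":"number"},"dz":{"type":"number"},"wx":{"type":"number"},"wy":{"type":"number"},"wz":{"type":"number"},"gripper":{"type":"number"}}}}},"required":["deltas"]}

```bash
mkdir -p pics; cat > h.py <<'E'
import numpy as np, cv2
from bench import robot, eyes
def cal(n):
    c=eyes.get_calibration(n); f=210/np.tan(np.radians(c["fovy"])/2)
    return c,f
def ray(n,u,v):
    c,f=cal(n); d=np.array([(u-c["cx"])/f,(v-c["cy"])/f]); s=d.copy()
    for _ in range(30): s=d/(1+c["k1"]*(s@s))
    R=np.array(c["R"]); t=np.array(c["t"])
    return -R.T@t, R.T@np.array([s[0],s[1],1])
def onz(n,u,v,z):
    o,d=ray(n,u,v); return o+d*(z-o[2])/d[2]
def tri(p,q):
    o1,d1=ray("scene",*p); o2,d2=ray("top",*q)
    A=np.stack([d1,-d2],1); k=np.linalg.lstsq(A,o2-o1,rcond=None)[0]
    a=o1+k[0]*d1; b=o2+k[1]*d2
    return (a+b)/2, np.linalg.norm(a-b)
def proj(n,X):
    c,f=cal(n); p=np.array(c["R"])@X+np.array(c["t"]); s=p[:2]/p[2]; s=s*(1+c["k1"]*(s@s))
    return s*f+[c["cx"],c["cy"]]
def snap(n,name):
    im=eyes.snapshot(n); cv2.imwrite(f"pics/{name}.png",im[:,:,::-1]); return im
E
python3 - <<'E'
from h import *
snap("scene","s0");snap("top","t0")
for n in("scene","top"):
    c,f=cal(n);print(n,f,c)
o=robot.get_obs();print(o["time"],o["tool_pos"],o["ee_rot"],o["width"])
E
```

```text
scene 509.5570165095159 {'fovy': 44.79533906496371, 'cx': 276.3611003480028, 'cy': 206.41857833952506, 'k1': -0.1847961689141503, 'R': array([[ 0.32669513,  0.94512878, -0.00137334],
       [ 0.72775203, -0.25248283, -0.63767499],
       [-0.60303173,  0.20732586, -0.7703043 ]]), 't': array([-0.25170238, -0.38831823,  1.80500816])}
top 514.9253343467672 {'fovy': 44.373836096971694, 'cx': 285.2837230585715, 'cy': 207.68105480963646, 'k1': 0.030612415416678473, 'R': array([[ 0.01714954, -0.99973656,  0.01525435],
       [-0.99622459, -0.01838389, -0.08484461],
       [ 0.0851027 , -0.01374172, -0.99627742]]), 't': array([0.03643983, 0.5988342 , 1.25854017])}
0.1 [ 0.12790499 -0.53461213  0.30163933] [-3.13962196e+00 -1.94802676e-04  2.34782072e-01] 0.09405193890308929
```

View pics/s0.png

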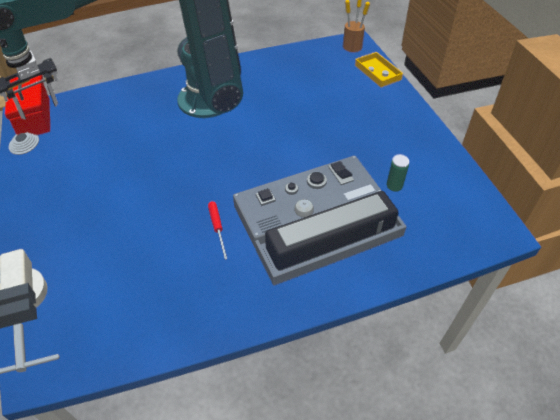

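View pics/t0.png

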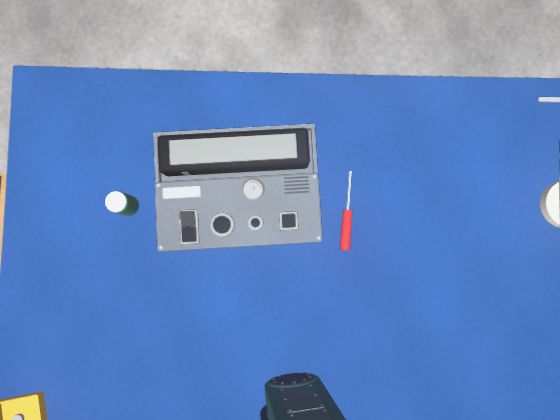

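The top view shows the row from left (+y) to right: rocker (189,227), large button (222,225), small (255,223), key (289,221). In the scene view they are at (342,172), (317,179), (291,187) and (265,196). The bell is at (253,189) in the top view, the can is off to the left and the screwdriver to the right.

```bash
cat > m.py <<'E'
from h import *
S={"rocker":[(342,172),(189,227)],"start":[(317,179),(222,225)],"small":[(291,187),(255,223)],"key":[(265,196),(289,221)]}
ims={"scene":cv2.imread("pics/s0.png"),"top":cv2.imread("pics/t0.png")}
out={}
for i,n in enumerate(("scene","top")):
    g=ims[n].max(2); m=(g<70).astype(np.uint8)
    k,l,st,ce=cv2.connectedComponentsWithStats(m)
    for s,p in S.items():
        u,v=p[i]; d=np.hypot(*(ce-[u,v]).T); d[0]=99; j=d.argmin()
        out[n,s]=ce[j]; print(n,s,ce[j].round(1),st[j])
for s in S:
    X,e=tri(out["scene",s],out["top",s]); print(s,X.round(4),"gap",round(e,4),"top@z.077",onz("top",*out["top",s],.077).round(4),"scene@.077",onz("scene",*out["scene",s],.077).round(4))
# console corner screws / near corners, console z .055
for p in [(156,250),(322,241),(161,247),(319,238)]: print(p,onz("top",*p,.055).round(4))
b=onz("top",253,189,.087);print("bell",b)
a=cv2.resize(ims["top"][170:260,145:330],None,fx=4,fy=4,interpolation=cv2.INTER_CUBIC)
c=cv2.resize(ims["scene"][150:240,230:380],None,fx=4,fy=4,interpolation=cv2.INTER_CUBIC)
cv2.imwrite("pics/z.png",np.vstack([a[:300],cv2.copyMakeBorder(c[:300],0,0,0,a.shape[1]-c.shape[1],0)]))
E
python3 m.py
```

```text
scene rocker [343.3 173.2] [337 169  14   9  81]
scene start [316.1 181.3] [311 179  12   5  18]
scene small [291.4 187.6] [289 187   5   2   7]
scene key [266.2 198.2] [261 196  11   5  18]
top rocker [208.4 157.4] [ 158  131  149   45 1342]
top start [208.4 157.4] [ 158  131  149   45 1342]
top small [208.4 157.4] [ 158  131  149   45 1342]
top key [262.5 134. ] [262 134   2   1   2]
rocker [0.6843 0.2112 0.2193] gap 0.0081 top@z.077 [0.7115 0.2348 0.077 ] scene@.077 [0.565  0.2751 0.077 ]
start [0.6777 0.1789 0.2036] gap 0.0784 top@z.077 [0.7115 0.2348 0.077 ] scene@.077 [0.5687 0.189  0.077 ]
small [0.674  0.147  0.2007] gap 0.1423 top@z.077 [0.7115 0.2348 0.077 ] scene@.077 [0.5683 0.1146 0.077 ]
key [0.7222 0.048  0.239 ] gap 0.1073 top@z.077 [0.7714 0.106  0.077 ] scene@.077 [0.5822 0.0357 0.077 ]
(156, 250) [0.4877 0.3565 0.055 ]
(322, 241) [ 0.5162 -0.0429  0.055 ]
(161, 247) [0.4951 0.3448 0.055 ]
(319, 238) [ 0.5233 -0.0355  0.055 ]
bell [0.6359555  0.12545026 0.087     ]
```

View pics/z.png

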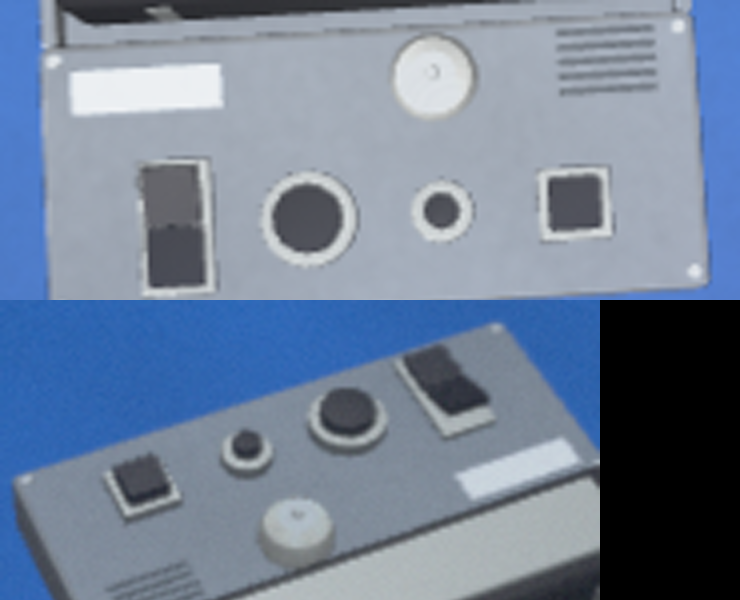

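The close-up shows the rocker far half at top-crop (170,195), the start top at (307,217), the small button at (441,210) and the key at (575,203). I'll segment the tops with a looser threshold and triangulate.

```bash
cat > m2.py <<'E'
from h import *
S={"start":[(316.4,177.6),(221.6,224.1)],"small":[(291.3,185.9),(255.1,222.4)],"key":[(265.6,194.4),(288.6,220.6)]}
g=cv2.imread("pics/t0.png").max(2); k,l,st,ce=cv2.connectedComponentsWithStats(((g<120)).astype(np.uint8))
P={}
for s,p in S.items():
    d=np.hypot(*(ce-p[1]).T); j=d.argmin(); X,e=tri(p[0],ce[j]); P[s]=onz("top",*ce[j],.077)
    print(s,ce[j].round(1),st[j],X.round(4),"gap",round(e,4),P[s].round(4))
d=np.hypot(*(ce-[188,227]).T); j=d.argmin(); print("rocker",ce[j],st[j],onz("top",*ce[j],.073).round(4))
v=P["start"]-P["key"]; print("spacing",np.linalg.norm(v),"yaw",np.arctan2(-v[0],v[1]))
yaw=np.arctan2(-v[0],v[1]); ex=np.array([np.cos(yaw),np.sin(yaw),0]); ey=np.array([-ex[1],ex[0],0])
mid=(P["start"]+P["key"]+P["small"])/3; org=mid+.04*ey+.035*ex
for n,y in dict(rocker=.12,start=.04,small=-.04,key=-.12).items():
    print(n,(org-.035*ex+y*ey).round(4))
print("org",org,"pad",(org+(-.035+.024)*ex+.12*ey).round(4))
for x,y,z in[(-.09,.2,.055),(-.09,-.2,.055),(-.011,.12,.078),(.048,0,.087)]:
    q=org+x*ex+y*ey; q[2]=z; print((x,y),q.round(3),proj("top",q).round(1),proj("scene",q).round(1))
E
python3 m2.py
```

```text
start [221.4 224.2] [213 216  17  17 224] [0.5514 0.1987 0.0714] gap 0.0025 [0.5515 0.1992 0.077 ]
small [254.8 222.2] [251 218   9   9  54] [0.5576 0.1193 0.0712] gap 0.0019 [0.5576 0.1199 0.077 ]
key [288.2 220.2] [282 214  13  14 160] [0.5642 0.04   0.0715] gap 0.0005 [0.5639 0.0403 0.077 ]
rocker [187.92736077 226.03874092] [180 211  16  31 413] [0.5458 0.279  0.073 ]
spacing 0.15941122187602985 yaw 0.07809954387714571
rocker [0.5452 0.2793 0.077 ]
start [0.5514 0.1996 0.077 ]
small [0.5577 0.1198 0.077 ]
key [0.5639 0.0401 0.077 ]
org [0.58942626 0.16243919 0.077     ] pad [0.5691 0.2812 0.077 ]
(-0.09, 0.2) [0.484 0.355 0.055] [156.6 251.5] [355.6 153.7]
(-0.09, -0.2) [ 0.515 -0.044  0.055] [322.5 241.4] [232.3 193.3]
(-0.011, 0.12) [0.569 0.281 0.078] [186.9 216.1] [345.8 173.4]
(0.048, 0) [0.637 0.166 0.087] [235.9 188.1] [317.9 198.4]
```

Spacing is 159.4 mm against 160, corners reproject within 1.5 px, and the heights agree to within about 6 mm. The yaw is 0.078. Next I align the tool yaw, close the fingers and travel high towards the rocker.

Emit:
carry_out:
  deltas:
    - {"wz": 0.65,"gripper": 255}
    - {"wz": 0.65,"gripper": 255}
    - {"dx": 0.65,"dy": -1,"gripper": 255}
    - {"dx": 0.65,"dy": -1,"gripper": 255}
    - {"dx": 0.65,"dy": -1,"gripper": 255}
    - {"dx": 0.65,"dy": -1,"gripper": 255}
    - {"dx": 0.65,"dy": -1,"gripper": 255}
    - {"dx": 0.65,"dy": -1,"gripper": 255}
    - {"dx": 0.65,"dy": -1,"gripper": 255}
    - {"dx": 0.65,"dy": -1,"gripper": 255}
    - {"dx": 0.65,"dy": -1,"gripper": 255}
    - {"dx": 0.65,"dy": -1,"gripper": 255}
    - {"dx": 0.65,"dy": -1,"gripper": 255}
    - {"dx": 0.65,"dy": -1,"gripper": 255}
    - {"dx": 0.65,"dy": -1,"gripper": 255}
    - {"dx": 0.65,"dy": -1,"gripper": 255}
    - {"dx": 0.65,"dy": -1,"gripper": 255}
    - {"dx": 0.65,"dy": -1,"gripper": 255}
    - {"dx": 0.65,"dy": -1,"gripper": 255}
    - {"dx": 0.65,"dy": -1,"gripper": 255}

```text
invalid input
```

Emit:
carry_out:
  deltas:
    - {"dx": 0.65,"dy": -1,"gripper": 255}
    - {"dx": 0.65,"dy": -1,"gripper": 255}
    - {"dx": 0.65,"dy": -1,"gripper": 255}
    - {"dx": 0.65,"dy": -1,"gripper": 255}
    - {"dx": 0.65,"dy": -1,"gripper": 255}
    - {"dx": 0.65,"dy": -1,"gripper": 255}
    - {"dx": 0.65,"dy": -1,"gripper": 255}
    - {"dx": 0.65,"dy": -1,"gripper": 255}
    - {"dx": 0.65,"dy": -1,"gripper": 255}
    - {"dx": 0.65,"dy": -1,"gripper": 255}
    - {"dx": 0.65,"dy": -1,"gripper": 255}
    - {"dx": 0.65,"dy": -1,"gripper": 255}
    - {"dx": 0.65,"dy": -1,"gripper": 255}
    - {"dx": 0.65,"dy": -1,"gripper": 255}
    - {"dx": 0.65,"dy": -1,"gripper": 255}
    - {"dx": 0.65,"dy": -1,"gripper": 255}
    - {"dx": 0.65,"dy": -1,"gripper": 255}
    - {"dx": 0.65,"dy": -1,"gripper": 255}
    - {"gripper": 255}
    - {"gripper": 255}

```text
invalid input
```

Emit:
carry_out:
  deltas:
    - {"dx": 0,"dy": 0,"dz": 0,"wx": 0,"wy": 0,"wz": 0.65,"gripper": 255}
    - {"dx": 0,"dy": 0,"dz": 0,"wx": 0,"wy": 0,"wz": 0.65,"gripper": 255}

```text
time: 0.27
tool_pos: [0.1279, -0.5347, 0.3019]
ee_rot: [-3.14, 0.0, 0.075]
wrist_force: [-0.8, 0.0, 0.8]
width: 0.0838
finger_force: 0.0
```

Emit:
carry_out:
  deltas:
    - {"dx": 0.65,"dy": -1,"dz": 0,"wx": 0,"wy": 0,"wz": 0,"gripper": 255}
    - {"dx": 0.65,"dy": -1,"dz": 0,"wx": 0,"wy": 0,"wz": 0,"gripper": 255}
    - {"dx": 0.65,"dy": -1,"dz": 0,"wx": 0,"wy": 0,"wz": 0,"gripper": 255}
    - {"dx": 0.65,"dy": -1,"dz": 0,"wx": 0,"wy": 0,"wz": 0,"gripper": 255}
    - {"dx": 0.65,"dy": -1,"dz": 0,"wx": 0,"wy": 0,"wz": 0,"gripper": 255}
    - {"dx": 0.65,"dy": -1,"dz": 0,"wx": 0,"wy": 0,"wz": 0,"gripper": 255}
    - {"dx": 0.65,"dy": -1,"dz": 0,"wx": 0,"wy": 0,"wz": 0,"gripper": 255}
    - {"dx": 0.65,"dy": -1,"dz": 0,"wx": 0,"wy": 0,"wz": 0,"gripper": 255}
    - {"dx": 0.65,"dy": -1,"dz": 0,"wx": 0,"wy": 0,"wz": 0,"gripper": 255}
    - {"dx": 0.65,"dy": -1,"dz": 0,"wx": 0,"wy": 0,"wz": 0,"gripper": 255}
    - {"dx": 0.65,"dy": -1,"dz": 0,"wx": 0,"wy": 0,"wz": 0,"gripper": 255}
    - {"dx": 0.65,"dy": -1,"dz": 0,"wx": 0,"wy": 0,"wz": 0,"gripper": 255}
    - {"dx": 0.65,"dy": -1,"dz": 0,"wx": 0,"wy": 0,"wz": 0,"gripper": 255}
    - {"dx": 0.65,"dy": -1,"dz": 0,"wx": 0,"wy": 0,"wz": 0,"gripper": 255}
    - {"dx": 0.65,"dy": -1,"dz": 0,"wx": 0,"wy": 0,"wz": 0,"gripper": 255}
    - {"dx": 0.65,"dy": -1,"dz": 0,"wx": 0,"wy": 0,"wz": 0,"gripper": 255}
    - {"dx": 0.65,"dy": -1,"dz": 0,"wx": 0,"wy": 0,"wz": 0,"gripper": 255}
    - {"dx": 0.65,"dy": -1,"dz": 0,"wx": 0,"wy": 0,"wz": 0,"gripper": 255}
    - {"dx": 0.65,"dy": -1,"dz": 0,"wx": 0,"wy": 0,"wz": 0,"gripper": 255}
    - {"dx": 0.65,"dy": -1,"dz": 0,"wx": 0,"wy": 0,"wz": 0,"gripper": 255}

```text
time: 1.93
tool_pos: [0.3558, -0.1145, 0.3023]
ee_rot: [-3.141, 0.001, 0.079]
wrist_force: [-0.2, -0.6, -0.7]
width: 0.0006
finger_force: 0.0
```

Emit:
carry_out:
  deltas:
    - {"dx": 0.65,"dy": -1,"dz": 0,"wx": 0,"wy": 0,"wz": 0,"gripper": 255}
    - {"dx": 0.65,"dy": -1,"dz": 0,"wx": 0,"wy": 0,"wz": 0,"gripper": 255}
    - {"dx": 0.65,"dy": -1,"dz": 0,"wx": 0,"wy": 0,"wz": 0,"gripper": 255}
    - {"dx": 0.65,"dy": -1,"dz": 0,"wx": 0,"wy": 0,"wz": 0,"gripper": 255}
    - {"dx": 0.65,"dy": -1,"dz": 0,"wx": 0,"wy": 0,"wz": 0,"gripper": 255}
    - {"dx": 0.65,"dy": -1,"dz": 0,"wx": 0,"wy": 0,"wz": 0,"gripper": 255}
    - {"dx": 0.65,"dy": -1,"dz": 0,"wx": 0,"wy": 0,"wz": 0,"gripper": 255}
    - {"dx": 0.65,"dy": -1,"dz": 0,"wx": 0,"wy": 0,"wz": 0,"gripper": 255}
    - {"dx": 0.65,"dy": -1,"dz": 0,"wx": 0,"wy": 0,"wz": 0,"gripper": 255}
    - {"dx": 0.65,"dy": -1,"dz": 0,"wx": 0,"wy": 0,"wz": 0,"gripper": 255}
    - {"dx": 0.65,"dy": -1,"dz": 0,"wx": 0,"wy": 0,"wz": 0,"gripper": 255}
    - {"dx": 0.65,"dy": -1,"dz": 0,"wx": 0,"wy": 0,"wz": 0,"gripper": 255}
    - {"dx": 0.65,"dy": -1,"dz": 0,"wx": 0,"wy": 0,"wz": 0,"gripper": 255}
    - {"dx": 0.65,"dy": -1,"dz": 0,"wx": 0,"wy": 0,"wz": 0,"gripper": 255}
    - {"dx": 0.65,"dy": -1,"dz": 0,"wx": 0,"wy": 0,"wz": 0,"gripper": 255}
    - {"dx": 0.65,"dy": -1,"dz": 0,"wx": 0,"wy": 0,"wz": 0,"gripper": 255}
    - {"dx": 0.65,"dy": -1,"dz": 0,"wx": 0,"wy": 0,"wz": 0,"gripper": 255}
    - {"dx": 0.65,"dy": -1,"dz": 0,"wx": 0,"wy": 0,"wz": 0,"gripper": 255}
    - {"dx": 0,"dy": 0,"dz": 0,"wx": 0,"wy": 0,"wz": 0,"gripper": 255}
    - {"dx": 0,"dy": 0,"dz": 0,"wx": 0,"wy": 0,"wz": 0,"gripper": 255}

```text
time: 3.6
tool_pos: [0.5605, 0.2623, 0.3011]
ee_rot: [3.14, 0.003, 0.08]
wrist_force: [-0.5, -0.0, -0.2]
width: 0.0003
finger_force: 0.0
```

Emit:
carry_out:
  deltas:
    - {"dx": 0.5,"dy": -0.9,"dz": 0.5,"wx": 0,"wy": 0,"wz": 0,"gripper": 255}
    - {"dx": 0,"dy": 0,"dz": 1,"wx": 0,"wy": 0,"wz": 0,"gripper": 255}
    - {"dx": 0,"dy": 0,"dz": 1,"wx": 0,"wy": 0,"wz": 0,"gripper": 255}
    - {"dx": 0,"dy": 0,"dz": 1,"wx": 0,"wy": 0,"wz": 0,"gripper": 255}
    - {"dx": 0,"dy": 0,"dz": 1,"wx": 0,"wy": 0,"wz": 0,"gripper": 255}
    - {"dx": 0,"dy": 0,"dz": 0.5,"wx": 0,"wy": 0,"wz": 0,"gripper": 255}
    - {"dx": 0,"dy": 0,"dz": 0,"wx": 0,"wy": 0,"wz": 0,"gripper": 255}
    - {"dx": 0,"dy": 0,"dz": 0,"wx": 0,"wy": 0,"wz": 0,"gripper": 255}

```text
time: 4.27
tool_pos: [0.5689, 0.2796, 0.2026]
ee_rot: [3.141, 0.001, 0.078]
wrist_force: [0.1, 0.2, -0.2]
width: 0.0005
finger_force: 0.0
```

```bash
python3 - <<'E'
from h import *
im=snap("scene","s1")
c=cv2.resize(im[90:240,230:420,::-1],None,fx=4,fy=4,interpolation=cv2.INTER_CUBIC)
cv2.imwrite("pics/s1z.png",c)
o=robot.get_obs();print(o["tool_pos"]); t=o["tool_pos"]-[0,0,.097]; print(t,proj("scene",t),(proj("scene",t)-[230,90])*4)
E
```

```text
[0.56947727 0.27997604 0.20395471]
[0.56947727 0.27997604 0.10695471] [346.51666767 166.62398474] [466.06667067 306.49593895]
```

View pics/s1z.png

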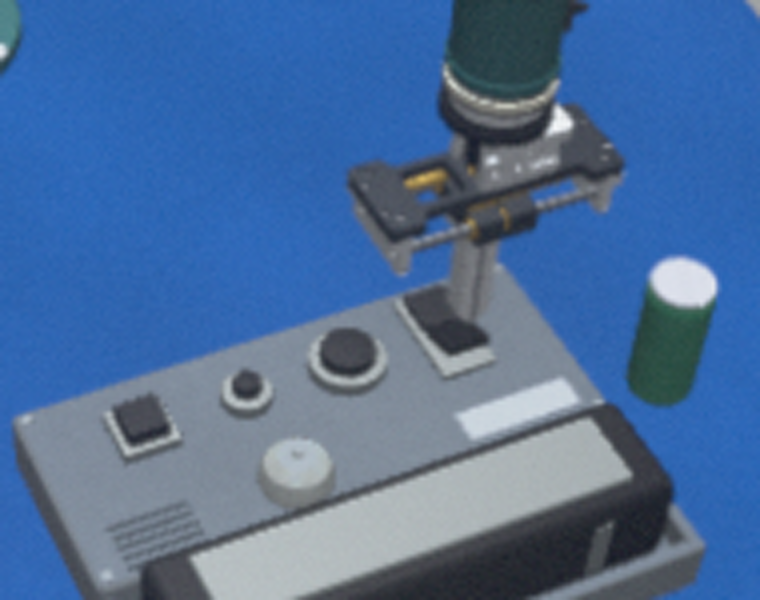

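The fingertips stand at crop (470,315), right over the rocker's far half (462,335), with the can and battery well clear. Pressing down now, watching the force.

Emit:
carry_out:
  deltas:
    - {"dx": 0,"dy": 0,"dz": 0.5,"wx": 0,"wy": 0,"wz": 0,"gripper": 255}
    - {"dx": 0,"dy": 0,"dz": 0.5,"wx": 0,"wy": 0,"wz": 0,"gripper": 255}
    - {"dx": 0,"dy": 0,"dz": 0.2,"wx": 0,"wy": 0,"wz": 0,"gripper": 255}
    - {"dx": 0,"dy": 0,"dz": 0.2,"wx": 0,"wy": 0,"wz": 0,"gripper": 255}
    - {"dx": 0,"dy": 0,"dz": 0.1,"wx": 0,"wy": 0,"wz": 0,"gripper": 255}
    - {"dx": 0,"dy": 0,"dz": 0,"wx": 0,"wy": 0,"wz": 0,"gripper": 255}
    - {"dx": 0,"dy": 0,"dz": 0,"wx": 0,"wy": 0,"wz": 0,"gripper": 255}

```text
time: 4.9
tool_pos: [0.5689, 0.2803, 0.1724]
ee_rot: [3.141, 0.001, 0.079]
wrist_force: [0.6, 0.7, 0.4]
width: 0.0008
finger_force: 0.0
```

Emit:
carry_out:
  deltas:
    - {"dx": 0,"dy": 0,"dz": 0.1,"wx": 0,"wy": 0,"wz": 0,"gripper": 255}
    - {"dx": 0,"dy": 0,"dz": 0.1,"wx": 0,"wy": 0,"wz": 0,"gripper": 255}
    - {"dx": 0,"dy": 0,"dz": 0,"wx": 0,"wy": 0,"wz": 0,"gripper": 255}
    - {"dx": 0,"dy": 0,"dz": 0,"wx": 0,"wy": 0,"wz": 0,"gripper": 255}

```text
time: 5.23
tool_pos: [0.569, 0.2803, 0.1684]
ee_rot: [3.141, 0.0, 0.079]
wrist_force: [-0.3, -1.1, 0.3]
width: 0.0005
finger_force: 0.1
```

Emit:
carry_out:
  deltas:
    - {"dx": 0,"dy": 0,"dz": 0.1,"wx": 0,"wy": 0,"wz": 0,"gripper": 255}
    - {"dx": 0,"dy": 0,"dz": 0,"wx": 0,"wy": 0,"wz": 0,"gripper": 255}
    - {"dx": 0,"dy": 0,"dz": 0,"wx": 0,"wy": 0,"wz": 0,"gripper": 255}

```text
time: 5.48
tool_pos: [0.5691, 0.2804, 0.1675]
ee_rot: [-3.142, -0.0, 0.079]
wrist_force: [-2.4, -0.4, 5.0]
width: 0.0003
finger_force: 2.5
```

Emit:
carry_out:
  deltas:
    - {"dx": 0,"dy": 0,"dz": 0.05,"wx": 0,"wy": 0,"wz": 0,"gripper": 255}
    - {"dx": 0,"dy": 0,"dz": 0,"wx": 0,"wy": 0,"wz": 0,"gripper": 255}
    - {"dx": 0,"dy": 0,"dz": 0,"wx": 0,"wy": 0,"wz": 0,"gripper": 255}

```text
time: 5.73
tool_pos: [0.5691, 0.2804, 0.1674]
ee_rot: [-3.141, -0.001, 0.079]
wrist_force: [-3.2, 0.0, 7.8]
width: 0.0001
finger_force: 4.1
```

Emit:
carry_out:
  deltas:
    - {"dx": 0,"dy": 0,"dz": 0.1,"wx": 0,"wy": 0,"wz": 0,"gripper": 255}
    - {"dx": 0,"dy": 0,"dz": 0,"wx": 0,"wy": 0,"wz": 0,"gripper": 255}
    - {"dx": 0,"dy": 0,"dz": 0,"wx": 0,"wy": 0,"wz": 0,"gripper": 255}

```text
time: 5.98
tool_pos: [0.569, 0.2804, 0.1673]
ee_rot: [-3.141, -0.002, 0.079]
wrist_force: [-6.4, -2.0, 13.9]
width: 0.0001
finger_force: 7.1
```

Emit:
carry_out:
  deltas:
    - {"dx": 0,"dy": 0,"dz": -1,"wx": 0,"wy": 0,"wz": 0,"gripper": 255}
    - {"dx": 0,"dy": 0,"dz": -1,"wx": 0,"wy": 0,"wz": 0,"gripper": 255}
    - {"dx": 0,"dy": 0,"dz": -0.5,"wx": 0,"wy": 0,"wz": 0,"gripper": 255}
    - {"dx": 0,"dy": 0,"dz": 0,"wx": 0,"wy": 0,"wz": 0,"gripper": 255}
    - {"dx": 0,"dy": 0,"dz": 0,"wx": 0,"wy": 0,"wz": 0,"gripper": 255}

```text
time: 6.4
tool_pos: [0.5693, 0.2804, 0.2135]
ee_rot: [-3.141, -0.001, 0.079]
wrist_force: [-0.2, -0.2, -0.9]
width: 0.0002
finger_force: 0.0
```

```bash
python3 - <<'E'
from h import *
im=snap("scene","s2")
a=cv2.imread("pics/s1.png")
f=lambda q:cv2.resize(q[150:200,310:375],None,fx=6,fy=6,interpolation=cv2.INTER_CUBIC)
cv2.imwrite("pics/s2z.png",np.hstack([f(a),f(im[:,:,::-1])]))
print(robot.get_obs()["tool_pos"],robot.get_obs()["wrist_force"])
E
```

```text
[0.56883516 0.28021029 0.2123441 ] [ 0.06660571 -0.83761856 -0.12800348]
```

View pics/s2z.png

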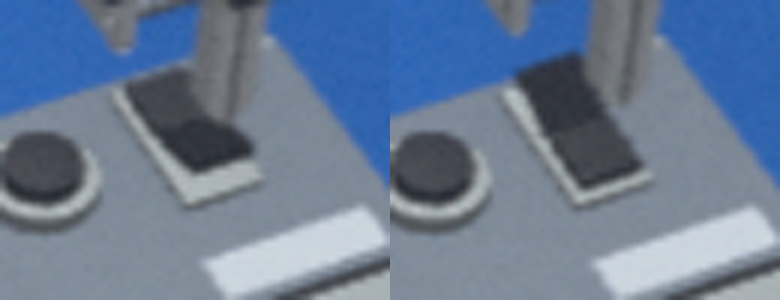

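The rocker has flipped: its far half is now level and light, and its near half is raised and dark. On to the key, travelling above the row.

Emit:
carry_out:
  deltas:
    - {"dx": -0.1,"dy": 1,"dz": 0,"wx": 0,"wy": 0,"wz": 0,"gripper": 255}
    - {"dx": -0.1,"dy": 1,"dz": 0,"wx": 0,"wy": 0,"wz": 0,"gripper": 255}
    - {"dx": -0.1,"dy": 1,"dz": 0,"wx": 0,"wy": 0,"wz": 0,"gripper": 255}
    - {"dx": -0.1,"dy": 1,"dz": 0,"wx": 0,"wy": 0,"wz": 0,"gripper": 255}
    - {"dx": -0.1,"dy": 1,"dz": 0,"wx": 0,"wy": 0,"wz": 0,"gripper": 255}
    - {"dx": -0.1,"dy": 1,"dz": 0,"wx": 0,"wy": 0,"wz": 0,"gripper": 255}
    - {"dx": -0.1,"dy": 1,"dz": 0,"wx": 0,"wy": 0,"wz": 0,"gripper": 255}
    - {"dx": -0.1,"dy": 1,"dz": 0,"wx": 0,"wy": 0,"wz": 0,"gripper": 255}
    - {"dx": -0.1,"dy": 1,"dz": 0,"wx": 0,"wy": 0,"wz": 0,"gripper": 255}
    - {"dx": -0.1,"dy": 1,"dz": 0,"wx": 0,"wy": 0,"wz": 0,"gripper": 255}
    - {"dx": -0.1,"dy": 1,"dz": 0,"wx": 0,"wy": 0,"wz": 0,"gripper": 255}
    - {"dx": -0.1,"dy": 1,"dz": 0,"wx": 0,"wy": 0,"wz": 0,"gripper": 255}
    - {"dx": 0,"dy": 0,"dz": 0,"wx": 0,"wy": 0,"wz": 0,"gripper": 255}
    - {"dx": 0,"dy": 0,"dz": 0,"wx": 0,"wy": 0,"wz": 0,"gripper": 255}

```text
time: 7.62
tool_pos: [0.5635, 0.0385, 0.2118]
ee_rot: [-3.141, 0.003, 0.077]
wrist_force: [0.1, 0.5, -0.0]
width: 0.0002
finger_force: 0.0
```

Emit:
carry_out:
  deltas:
    - {"dx": 0,"dy": -0.08,"dz": 0.5,"wx": 0,"wy": 0,"wz": 0,"gripper": 255}
    - {"dx": 0,"dy": 0,"dz": 0.5,"wx": 0,"wy": 0,"wz": 0,"gripper": 255}
    - {"dx": 0,"dy": 0,"dz": 0.5,"wx": 0,"wy": 0,"wz": 0,"gripper": 255}
    - {"dx": 0,"dy": 0,"dz": 0.1,"wx": 0,"wy": 0,"wz": 0,"gripper": 255}
    - {"dx": 0,"dy": 0,"dz": 0.1,"wx": 0,"wy": 0,"wz": 0,"gripper": 255}
    - {"dx": 0,"dy": 0,"dz": 0.1,"wx": 0,"wy": 0,"wz": 0,"gripper": 255}
    - {"dx": 0,"dy": 0,"dz": 0.1,"wx": 0,"wy": 0,"wz": 0,"gripper": 255}
    - {"dx": 0,"dy": 0,"dz": 0.1,"wx": 0,"wy": 0,"wz": 0,"gripper": 255}
    - {"dx": 0,"dy": 0,"dz": 0,"wx": 0,"wy": 0,"wz": 0,"gripper": 255}
    - {"dx": 0,"dy": 0,"dz": 0,"wx": 0,"wy": 0,"wz": 0,"gripper": 255}

```text
time: 8.45
tool_pos: [0.5641, 0.0407, 0.174]
ee_rot: [3.141, -0.001, 0.079]
wrist_force: [-0.5, -1.0, 0.3]
width: 0.0005
finger_force: 0.0
```

Emit:
carry_out:
  deltas:
    - {"dx": 0,"dy": 0,"dz": 0.1,"wx": 0,"wy": 0,"wz": 0,"gripper": 255}
    - {"dx": 0,"dy": 0,"dz": 0.1,"wx": 0,"wy": 0,"wz": 0,"gripper": 255}
    - {"dx": 0,"dy": 0,"dz": 0.05,"wx": 0,"wy": 0,"wz": 0,"gripper": 255}
    - {"dx": 0,"dy": 0,"dz": 0,"wx": 0,"wy": 0,"wz": 0,"gripper": 255}
    - {"dx": 0,"dy": 0,"dz": 0,"wx": 0,"wy": 0,"wz": 0,"gripper": 255}

```text
time: 8.87
tool_pos: [0.5642, 0.0407, 0.1689]
ee_rot: [3.141, -0.001, 0.079]
wrist_force: [0.6, 0.1, 2.8]
width: 0.0006
finger_force: 1.1
```

Emit:
carry_out:
  deltas:
    - {"dx": 0,"dy": 0,"dz": 0.1,"wx": 0,"wy": 0,"wz": 0,"gripper": 255}
    - {"dx": 0,"dy": 0,"dz": 0.1,"wx": 0,"wy": 0,"wz": 0,"gripper": 255}
    - {"dx": 0,"dy": 0,"dz": 0.05,"wx": 0,"wy": 0,"wz": 0,"gripper": 255}
    - {"dx": 0,"dy": 0,"dz": 0,"wx": 0,"wy": 0,"wz": 0,"gripper": 255}
    - {"dx": 0,"dy": 0,"dz": 0,"wx": 0,"wy": 0,"wz": 0,"gripper": 255}

```text
time: 9.28
tool_pos: [0.5642, 0.0408, 0.1662]
ee_rot: [3.141, -0.002, 0.079]
wrist_force: [-3.6, -1.2, 12.0]
width: 0.0002
finger_force: 5.9
```

Emit:
carry_out:
  deltas:
    - {"dx": 0,"dy": 0,"dz": 0.1,"wx": 0,"wy": 0,"wz": 0,"gripper": 255}
    - {"dx": 0,"dy": 0,"dz": 0,"wx": 0,"wy": 0,"wz": 0,"gripper": 255}
    - {"dx": 0,"dy": 0,"dz": 0,"wx": 0,"wy": 0,"wz": 0,"gripper": 255}
    - {"dx": 0,"dy": 0,"dz": 0,"wx": 0,"wy": 0,"wz": 0,"gripper": 255}

```text
time: 9.62
tool_pos: [0.5643, 0.0408, 0.166]
ee_rot: [3.141, -0.003, 0.079]
wrist_force: [-7.0, -0.3, 18.0]
width: 0.0001
finger_force: 9.2
```

The tip is at 0.069 m (console 55 + 14 mm) with 18 N, so the key is at its stop. Lifting and moving over to the large button.

Emit:
carry_out:
  deltas:
    - {"dx": 0,"dy": 0,"dz": -0.5,"wx": 0,"wy": 0,"wz": 0,"gripper": 255}
    - {"dx": 0,"dy": 0,"dz": -1,"wx": 0,"wy": 0,"wz": 0,"gripper": 255}
    - {"dx": 0,"dy": 0,"dz": -1,"wx": 0,"wy": 0,"wz": 0,"gripper": 255}
    - {"dx": 0,"dy": 0,"dz": 0,"wx": 0,"wy": 0,"wz": 0,"gripper": 255}
    - {"dx": 0,"dy": -1,"dz": 0,"wx": 0,"wy": 0,"wz": 0,"gripper": 255}
    - {"dx": 0,"dy": -1,"dz": 0,"wx": 0,"wy": 0,"wz": 0,"gripper": 255}
    - {"dx": 0,"dy": -1,"dz": 0,"wx": 0,"wy": 0,"wz": 0,"gripper": 255}
    - {"dx": 0,"dy": -1,"dz": 0,"wx": 0,"wy": 0,"wz": 0,"gripper": 255}
    - {"dx": 0,"dy": -1,"dz": 0,"wx": 0,"wy": 0,"wz": 0,"gripper": 255}
    - {"dx": 0,"dy": -1,"dz": 0,"wx": 0,"wy": 0,"wz": 0,"gripper": 255}
    - {"dx": 0,"dy": -1,"dz": 0,"wx": 0,"wy": 0,"wz": 0,"gripper": 255}
    - {"dx": 0,"dy": -1,"dz": 0,"wx": 0,"wy": 0,"wz": 0,"gripper": 255}
    - {"dx": 0,"dy": 0,"dz": 0,"wx": 0,"wy": 0,"wz": 0,"gripper": 255}
    - {"dx": 0,"dy": 0,"dz": 0,"wx": 0,"wy": 0,"wz": 0,"gripper": 255}

```text
time: 10.78
tool_pos: [0.5508, 0.2008, 0.2098]
ee_rot: [3.141, 0.003, 0.081]
wrist_force: [0.8, -0.7, -1.0]
width: 0.0006
finger_force: 0.0
```

```bash
python3 - <<'E'
from h import *
im=snap("scene","s3")
a=cv2.imread("pics/s1.png")
f=lambda q:cv2.resize(q[160:225,245:375],None,fx=5,fy=5,interpolation=cv2.INTER_CUBIC)[:290]
cv2.imwrite("pics/s3z.png",np.vstack([f(a),f(im[:,:,::-1])]))
print(robot.get_obs()["tool_pos"])
E
```

```text
[0.55099868 0.20006062 0.21010606]
```

View pics/s3z.png

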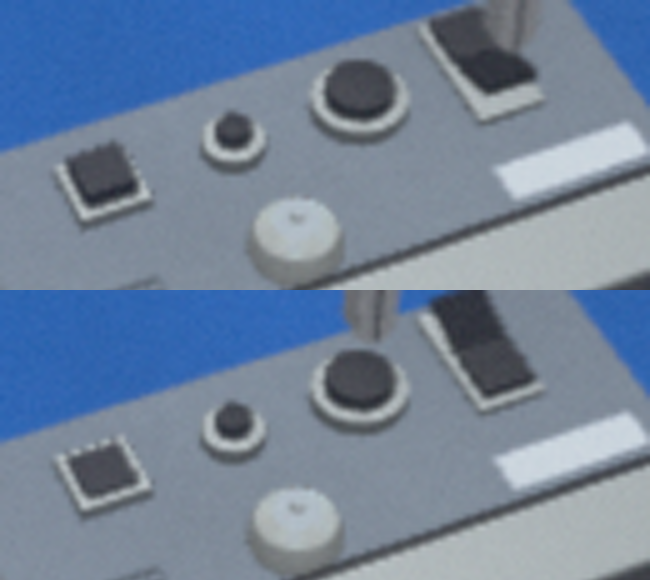

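The key at (103,470) is down, the rocker is on, and the fingers stand above the large button. Pressing it.

Emit:
carry_out:
  deltas:
    - {"dx": 0,"dy": 0,"dz": 0.5,"wx": 0,"wy": 0,"wz": 0,"gripper": 255}
    - {"dx": 0,"dy": 0,"dz": 0.5,"wx": 0,"wy": 0,"wz": 0,"gripper": 255}
    - {"dx": 0,"dy": 0,"dz": 0.5,"wx": 0,"wy": 0,"wz": 0,"gripper": 255}
    - {"dx": 0,"dy": 0,"dz": 0.2,"wx": 0,"wy": 0,"wz": 0,"gripper": 255}
    - {"dx": 0,"dy": 0,"dz": 0.1,"wx": 0,"wy": 0,"wz": 0,"gripper": 255}
    - {"dx": 0,"dy": 0,"dz": 0.1,"wx": 0,"wy": 0,"wz": 0,"gripper": 255}
    - {"dx": 0,"dy": 0,"dz": 0.1,"wx": 0,"wy": 0,"wz": 0,"gripper": 255}
    - {"dx": 0,"dy": 0,"dz": 0.1,"wx": 0,"wy": 0,"wz": 0,"gripper": 255}
    - {"dx": 0,"dy": 0,"dz": 0.1,"wx": 0,"wy": 0,"wz": 0,"gripper": 255}
    - {"dx": 0,"dy": 0,"dz": 0.1,"wx": 0,"wy": 0,"wz": 0,"gripper": 255}
    - {"dx": 0,"dy": 0,"dz": 0,"wx": 0,"wy": 0,"wz": 0,"gripper": 255}
    - {"dx": 0,"dy": 0,"dz": 0,"wx": 0,"wy": 0,"wz": 0,"gripper": 255}

```text
time: 11.83
tool_pos: [0.5514, 0.2001, 0.1684]
ee_rot: [3.141, -0.001, 0.079]
wrist_force: [-5.7, -3.8, 11.0]
width: 0.0005
finger_force: 5.6
```

Emit:
carry_out:
  deltas:
    - {"dx": 0,"dy": 0,"dz": 0.1,"wx": 0,"wy": 0,"wz": 0,"gripper": 255}
    - {"dx": 0,"dy": 0,"dz": 0,"wx": 0,"wy": 0,"wz": 0,"gripper": 255}
    - {"dx": 0,"dy": 0,"dz": 0,"wx": 0,"wy": 0,"wz": 0,"gripper": 255}
    - {"dx": 0,"dy": 0,"dz": 0,"wx": 0,"wy": 0,"wz": 0,"gripper": 255}

```text
time: 12.17
tool_pos: [0.5514, 0.2001, 0.1682]
ee_rot: [3.141, -0.002, 0.079]
wrist_force: [-9.4, -3.2, 17.3]
width: 0.0003
finger_force: 8.7
```

The large button is at its stop: the tip is at 0.071 m (down by 6 mm) with 17 N. Lifting clear and checking.

Emit:
carry_out:
  deltas:
    - {"dx": 0,"dy": 0,"dz": -0.5,"wx": 0,"wy": 0,"wz": 0,"gripper": 255}
    - {"dx": 0,"dy": 0,"dz": -1,"wx": 0,"wy": 0,"wz": 0,"gripper": 255}
    - {"dx": 0,"dy": 0,"dz": -1,"wx": 0,"wy": 0,"wz": 0,"gripper": 255}
    - {"dx": 0,"dy": 0,"dz": -1,"wx": 0,"wy": 0,"wz": 0,"gripper": 255}
    - {"dx": 0,"dy": 0,"dz": -1,"wx": 0,"wy": 0,"wz": 0,"gripper": 255}
    - {"dx": 0,"dy": 0,"dz": -1,"wx": 0,"wy": 0,"wz": 0,"gripper": 255}
    - {"dx": 0,"dy": 0,"dz": 0,"wx": 0,"wy": 0,"wz": 0,"gripper": 255}
    - {"dx": 0,"dy": 0,"dz": 0,"wx": 0,"wy": 0,"wz": 0,"gripper": 255}

```text
time: 12.83
tool_pos: [0.5521, 0.2007, 0.2747]
ee_rot: [-3.141, -0.004, 0.079]
wrist_force: [-0.1, 0.1, -0.4]
width: 0.0006
finger_force: 0.0
```

```bash
python3 - <<'E'
from h import *
im=snap("scene","s4")
cv2.imwrite("pics/s4z.png",cv2.resize(im[140:260,200:410,::-1],None,fx=3.8,fy=3.8,interpolation=cv2.INTER_CUBIC))
E
```

```text
(no output)
```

View pics/s4z.png

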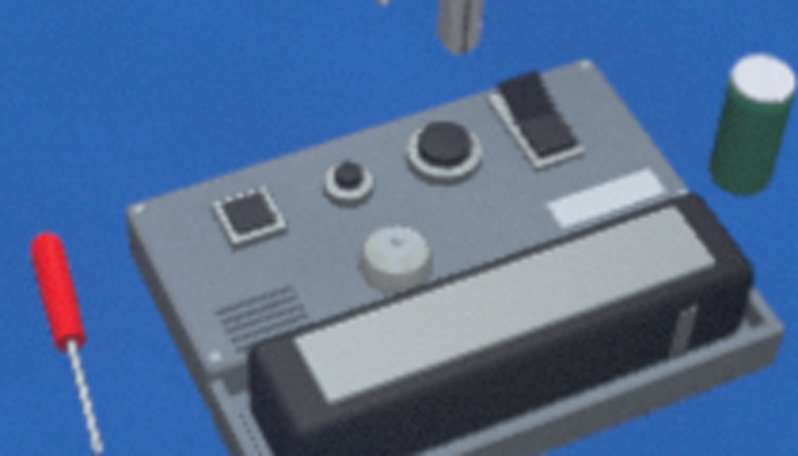

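The rocker (540,115) is on, the key (250,212) is down, the large button (444,142) has sprung back up, and nothing else has moved.

```bash
python3 -c "
from bench import robot
print(robot.close_job())"
```

```text
the job is handed in; nothing more can be done
None
```

The job is done and handed in at about 13 s: I switched the rocker on, pushed the square key down (it stays down), then pressed the large button, which sprang back. I left the small button alone and nothing else moved; the hand-in gave no verdict.

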